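# Shut and lock the bobbin drawer

## Robot

A 6-joint arm with a two-finger parallel gripper is mounted at the origin on a cart in front of the work surface, level with it; the furniture and walls round the work are solid. World frame = base frame: x ahead of the robot, y to its left, z up, the work surface at z = 0. Lengths are in m, angles in rad, forces in N, time in s.
With the tool pointing down it reaches from about 0.35 to 0.775 m from the base axis. Payload 5.5 kg.
Tool frame: the origin (TCP) lies midway between the tips of the shut fingers; the grasp point (between the pads) lies 19 mm behind it; z points along the fingers, y is the line along which they close (so a half turn about z gives the same grasp; the last joint's range is limited). The gripper opens to 85 mm and grips with 20 to 120 N. Pads are 22 mm wide; open, the fingers measure 114 mm over their backs; the gripper's body (76 mm by 85 mm) begins 54 mm behind the grasp point. The pads swing forward as they close: fully open they stand 13 mm farther back than shut.
Start: joints at [-0.14, 0.313, 0.046, 1.304, 0, 1.431], TCP at [0.575, -0, 0.231] pointing down, gripper open.
Joint ranges: [-2.76, 2.76], [-0.86, 1.69], [-1.03, 1.26], [-2.2, 2.34], [-1.47, 1.5], [-3.14, 3.14]. Speed limits (rad/s): [2.57, 2.57, 3.14, 3.14, 3.14, 3.14].

## Interface

Orientations are given as a unit quaternion [w, x, y, z].
In Python, from workcell import env gives the robot as it stands. The module is installed in compiled form; this text tells all that it offers.
- The arm moves only by the tool carry_out, never from a script. Its argument "series" is a list of rows, each an object with "delta_rot": the turn, a rotation vector about the world's x, y, z normalised to -1 to 1, where 1 is 0.1 rad, a list of three; "travel": the shift along the world's x, y, z normalised to -1 to 1, where 1 is 0.025 m, a list of three; "fingers": the closure, from -1 (fully open) to 1 (shut). In form: [{"delta_rot": [ax, ay, az], "travel": [tx, ty, tz], "fingers": fingers}, ...]. A call has 1 to 5 rows; each row shifts and turns the commanded pose from where the row before left it; what a row does not reach is not made up. A row lasts 1/8 s, in which the tool goes at most 62.5 mm and 10.7 degrees, less where a joint would pass 70% of its speed; a pose out of reach is approached as far as the arm can. A call with a number of a shift or a turn outside -1 to 1 is refused whole. A call with a gripper value outside its range is refused whole. The fingers move at their own pace and stop on an object; "squeeze" is the grip in N (left out, the last holds). Time passes only in rows, so rows that do not move let the fingers close. It gives the time, the measured TCP pose, the force, the opening and the grip force at its end, in the units of the state.
- env.get_state(): the state, without advancing time (a new reading comes with each control period).
- env.read_camera(name): name is "scene" or "side" or "wrist"; returns a dict with "color" (384x512x3 uint8, red, green, blue), "fx", "fy", "cx", "cy" (pixels), "D" ([k1, k2, p1, p2, k3] as OpenCV has them; the pictures are not rectified), "world_from_camera" (4x4, takes a point from camera to world coordinates); the wrist camera has in their place "hand_eye" (4x4, takes a point from camera to tool coordinates, whose origin is the TCP and whose axes are the flange's). Camera axes: x right, y up, looking along -z (the intrinsics and any distortion apply to the point x, -y, -z); pixel columns grow to the right and rows downward; lengths in m; the calibration is good to about 2 mm. A picture is of the moment at which its call begins: read the wrist's pose just before it. There is no depth.
- env.hand_in(): hands the job in; it is judged then, once.
The state is a dict: "clock": time; "joint_pos": joint angles; "qvel": joint speeds; "tau": joint torques, N m; "tcp_pos": TCP position; "orientation": TCP orientation; "wrist_force": force on the tool from outside, world axes, zero at the start; "ft_torque": the same for the moment, N m; "finger_gap": finger opening in m; "grip_force": force on a finger pad.
Only numpy, scipy, OpenCV 4.12 (cv2) and the standard library are available. Lean on these libraries where they do the work, as an engineer would, in place of code of your own. Each camera call takes 0.05 s, during which the arm holds its last target. There are 200 camera calls.

## Task

Push the open drawer of the little sloping-top chest fully home, so that it clicks past its catch. Then take the blade key from its stand, put its blade in the slot of the lock on the slope and turn it a quarter turn clockwise to its stop. Finally put the key back upright in its stand, blade down in the pocket, and leave the tin, the pot and the bottle where they are.

Things in the scene. Friction and masses are not known exactly. Their poses are not given: they have to be found in the camera images.
- chest: pale wooden chest, 150 deep (x), 180 wide (y), 117 tall mm, fixed. Origin: centre of its underside; front looks to its -x, z up. Above the drawer its front edge is 66 mm high; from there a flat face slopes up to the back, 25 degrees from level, and meets the level top 110 mm further back. The lock is in the middle of the slope.
- drawer (a joint): how far the drawer is open, m: 0 = home (hard stop), at most 0.075; slides out to the chest's -x. About 1 N of friction, stays where it is left. A sprung catch resists with up to about 6 N from 12 to 5 mm before home; let go there, the drawer springs back out, past it the spring snaps it home and keeps it there.
- drawer_knob (a point): middle of the flat outer end of the steel knob (24 mm across) in the middle of the drawer's front, 34 mm above the worktop, 18 mm out from the wooden front (176 wide, from 10 to 58 mm height). Moves with the drawer; axes as the chest's.
- fastener (a joint): turn of the slotted lock fastener, rad: 0 = slot up and down the slope (open); grows clockwise as one looks at its face; hard stop at pi/2 = slot level (locked). Starts between 0 and 0.2, stays where it is left, about 0.05 N m of friction.
- slot (a point): centre of the fastener's round brass face, at the slot's mouth. x along the slot (turns with it), z straight out of the face, 25 degrees from vertical towards the chest's front. Slot 22 long, 5.5 wide, 10 deep (mm). The face is 12 mm above the slope, inside a fixed steel collar of 32 mm inner, 47 mm outer diameter, 1.5 mm higher than the face.
- key: loose blade key, 45 g, 62 mm long. Origin: middle of the blade's tip; z from blade to grip, x along the blade's width; a half turn about z is the same. Steel blade 18 (x) x 3 (y), 9 long, last 3 mm 15 x 2; flange of 24 mm diameter from z 9 to 13, shank 14 mm to 24. Starts upright in its stand, origin 15 mm above the worktop.
- key_grip (a point): point on the key's axis 44 mm from the blade's tip, in its flat black grip, 34 (x) x 14 (y) mm, from 24 to 62 mm above the tip. Axes as the key's. In the slot, the flange meets the fastener's face when the tip is 9 mm below it; the blade has some 8 degrees of play each way, so turn about 10 degrees further to reach the stop.
- key_stand: fixed wooden block 60 (x) x 50 (y) x 24 (z) mm; origin: centre of its underside. Pocket in the middle of its top, 22 (x) x 7 (y), 14 deep, for the key's blade; the flange then rests on the block's top. Stands to the left or right of the chest, the grey tin on the other side.
- grey_tin: bystander: open grey tin, 70 mm across, 90 tall; origin at the centre of its underside
- button_pot: bystander: low round pot, 66 mm across, 30 tall; origin at the centre of its underside
- machine_oil: bystander: small brown dropper bottle, 33 mm across, 102 tall; origin at the centre of its underside
There are look-alikes about, which are no part of the job. Leave any purple look-alike of the key alone. Leave any blue look-alike of the key_stand alone.

How it is judged:
On the way, in this order (a step that is already met when the one before it is completed fails the run):
1. the drawer is home (value of joint drawer below 0.0025 m), for 0.2 s.
2. the fastener is turned to its stop with the key's blade in the slot (value of joint drawer below 0.0025 m and value of joint fastener above 1.31 rad and distance between key and slot below 0.014 m and angle between the z axis of key and the z axis of slot, either way round below 0.26 rad), for 0.1 s.
At the end, for the whole second after the job is handed in: Drawer within 2.5 mm of home; fastener at 1.31 rad or more (within 15 degrees of its stop); key released, at rest, within 8.5 degrees of upright in its stand, origin within 5 mm of the pocket's axis in the stand's x and y and at most 20 mm above the worktop (value of joint drawer below 0.0025 m and value of joint fastener above 1.31 rad and x of key in the frame of key_stand between -0.005 and 0.005 m and y of key in the frame of key_stand between -0.005 and 0.005 m and z of key in the frame of key_stand below 0.02 m and angle between key's own z axis and vertical below 0.15 rad and linear speed of key below 0.02 m/s); the robot touches nothing.
It fails at once if the fastener is turned while the drawer is not home (value of joint fastener above 0.6 rad and value of joint drawer above 0.006 m).
It fails at once if the grey tin is moved more than 3 cm or knocked over (distance of grey_tin from where it was at the start of the episode above 0.03 m or angle between grey_tin's own z axis and vertical above 0.5 rad).
It fails at once if the button pot is moved more than 3 cm or knocked over (distance of button_pot from where it was at the start of the episode above 0.03 m or angle between button_pot's own z axis and vertical above 0.5 rad).
It fails at once if the dropper bottle is moved more than 3 cm or knocked over (distance of machine_oil from where it was at the start of the episode above 0.03 m or angle between machine_oil's own z axis and vertical above 0.5 rad).
It also fails if it takes over 59 s, if anything falls off the work surface, if the arm or the gripper's body presses on something with over 40 N, if the wrist force passes 120 N, or if a joint passes its speed limit or range.

## Working session

There is one attempt and no reset: what is moved stays moved. The work goes in short steps, Python scripts to look and compute and a tool call to move; the robot and the scene stay as the last step left them, time stands still between calls to the robot, and variables do not carry over. Pictures are saved under pics/ and viewed, at most 10 in all, crops included, and the job is handed in when it is done.

Besides the shell and the picture viewer there is one more tool, called as name(argument=value, ...), one argument or row to a line, values as JSON. carry_out: Moves the arm, as the interface text tells. Its arguments: {"type":"object","properties":{"series":{"type":"array","items":{"type":"object","properties":{"delta_rot":{"type":"array","items":{"type":"number"}},"travel":{"type":"array","items":{"type":"number"}},"fingers":{"type":"number"}}}},"squeeze":{"type":"number"}},"required":["series"]}

```bash
mkdir -p pics; cat > h.py <<'E'
import numpy as np, cv2, pickle
from workcell import env
from scipy.spatial.transform import Rotation as R
def K(c): return np.array([[c['fx'],0,c['cx']],[0,c['fy'],c['cy']],[0,0,1.]])
def pose(s): 
    T=np.eye(4); q=s['orientation']; T[:3,:3]=R.from_quat([q[1],q[2],q[3],q[0]]).as_matrix(); T[:3,3]=s['tcp_pos']; return T
def snap(name):
    s=env.get_state(); c=env.read_camera(name)
    if 'world_from_camera' not in c or c.get('world_from_camera') is None: c['world_from_camera']=pose(s)@np.array(c['hand_eye'])
    c['world_from_camera']=np.array(c['world_from_camera']); return c
def proj(c,P):
    T=np.linalg.inv(c['world_from_camera']); p=np.atleast_2d(P)@T[:3,:3].T+T[:3,3]
    return cv2.projectPoints((p*[1,-1,-1]).reshape(-1,1,3),np.zeros(3),np.zeros(3),K(c),np.array(c['D'],float))[0].reshape(-1,2)
def ray(c,uv):
    n=cv2.undistortPoints(np.array(uv,float).reshape(-1,1,2),K(c),np.array(c['D'],float)).reshape(-1,2)
    d=np.c_[n[:,0],-n[:,1],-np.ones(len(n))]@c['world_from_camera'][:3,:3].T
    return c['world_from_camera'][:3,3],d
def onz(c,uv,z):
    o,d=ray(c,uv); return o+d*((z-o[2])/d[:,2])[:,None]
def tri(c1,u1,c2,u2):
    o1,d1=ray(c1,[u1]);o2,d2=ray(c2,[u2]);A=np.c_[d1[0],-d2[0]];t=np.linalg.lstsq(A,o2-o1,rcond=None)[0]
    a=o1+t[0]*d1[0];b=o2+t[1]*d2[0]; return (a+b)/2,np.linalg.norm(a-b)
def save(c,f,box=None,k=1):
    im=c['color'][:,:,::-1]
    if box: im=im[box[1]:box[3],box[0]:box[2]]
    cv2.imwrite('pics/'+f,cv2.resize(im,None,fx=k,fy=k,interpolation=cv2.INTER_CUBIC))
E
python3 - <<'E'
from h import *
C={n:snap(n) for n in('scene','side','wrist')}
pickle.dump(C,open('c0.pkl','wb'))
for n in C: print(n,C[n]['world_from_camera'].round(3).tolist(),C[n]['fx'],C[n]['D'])
im=np.vstack([np.hstack([C['scene']['color'],C['side']['color']])])[:,:,::-1]
cv2.imwrite('pics/a.png',cv2.resize(C['scene']['color'][:,:,::-1],None,fx=1.5625,fy=1.5625,interpolation=cv2.INTER_CUBIC))
cv2.imwrite('pics/b.png',cv2.resize(C['side']['color'][:,:,::-1],None,fx=1.5625,fy=1.5625,interpolation=cv2.INTER_CUBIC))
print(env.get_state())
E
```

```text
scene [[0.748, 0.36, -0.557, -0.258], [-0.663, 0.437, -0.608, -0.867], [0.025, 0.824, 0.566, 0.917], [0.0, 0.0, 0.0, 1.0]] 496.7161093965992 [-0.13979304  0.          0.          0.          0.        ]
side [[-1.0, -0.006, 0.004, 0.565], [0.007, -0.5, 0.866, 1.063], [-0.003, 0.866, 0.5, 0.685], [0.0, 0.0, 0.0, 1.0]] 376.14759250775876 [-0.05309857  0.          0.          0.          0.        ]
wrist [[1.0, -0.002, 0.001, 0.574], [0.001, 0.945, 0.328, 0.084], [-0.002, -0.328, 0.945, 0.373], [0.0, 0.0, 0.0, 1.0]] 332.55259143091143 [-0.08414594  0.          0.          0.          0.        ]
{'clock': 0.15, 'joint_pos': array([-1.39605037e-01,  3.13836009e-01,  4.52620908e-02,  1.30361927e+00,
        9.33240726e-06,  1.43123075e+00]), 'qvel': array([-1.57126218e-03, -1.69177740e-03,  3.81161611e-03,  6.86288975e-07,
        1.10634188e-04, -7.86680234e-04]), 'tau': array([ 1.76330479e-03, -4.81067133e+01,  2.98815805e+01,  1.39078675e-02,
       -1.10673584e-04, -5.56924022e-05]), 'tcp_pos': array([5.74620361e-01, 4.36506322e-05, 2.30618169e-01]), 'orientation': array([-5.60580988e-04,  7.07120563e-01,  7.07092654e-01, -4.16621241e-04]), 'wrist_force': array([0.60378092, 0.24323701, 0.4633481 ]), 'ft_torque': array([-0.01440551,  0.01740962, -0.04333174]), 'grip_force': 0.0, 'finger_gap': 0.08555725562367485}
```

View pics/a.png

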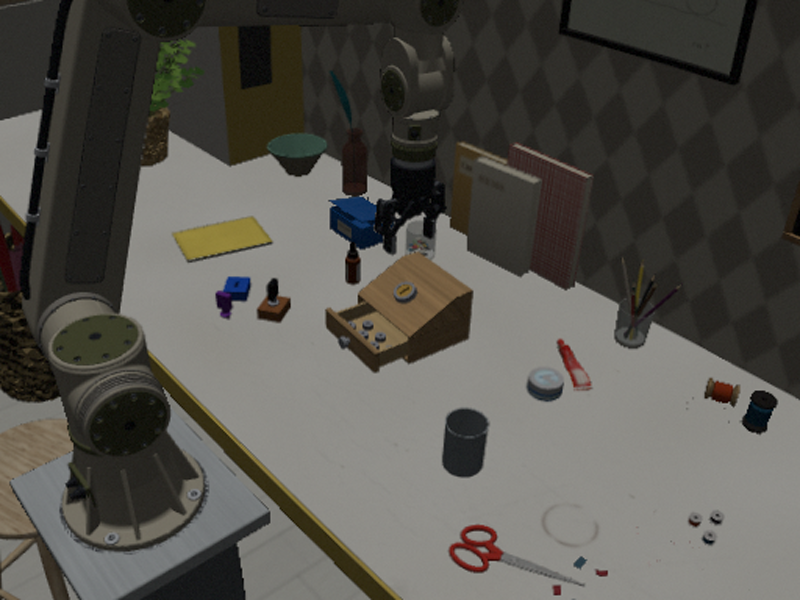

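View pics/b.png

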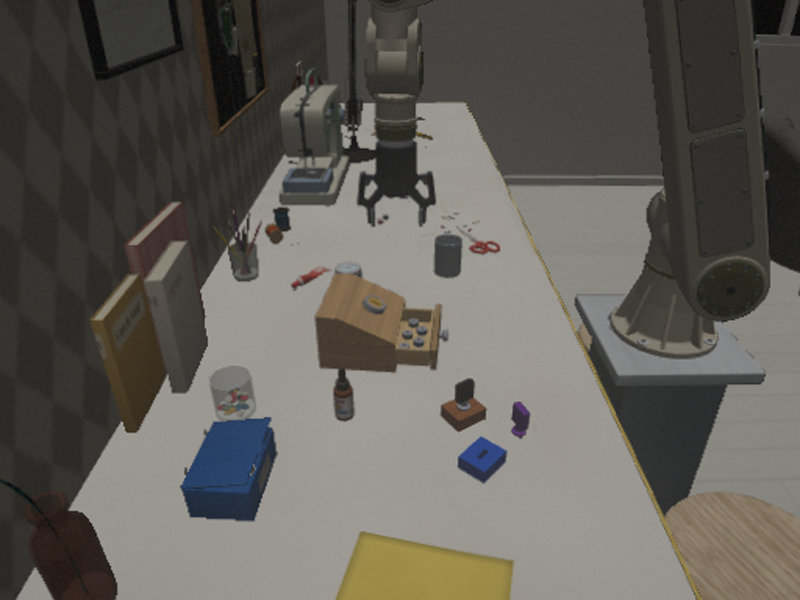

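```bash
python3 - <<'E'
from h import *
C=pickle.load(open('c0.pkl','rb'))
def cr(n,x,y,w=100,h=75,k=4):
    return cv2.convertScaleAbs(cv2.resize(C[n]['color'][y:y+h,x:x+w,::-1],None,fx=k,fy=k,interpolation=cv2.INTER_CUBIC),alpha=1.5)
im=np.vstack([np.hstack([cr('scene',205,160),cr('side',200,170)]),np.hstack([cr('scene',130,160),cr('side',270,230)])])
cv2.imwrite('pics/c.png',im)
E
```

```text
(no output)
```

View pics/c.png

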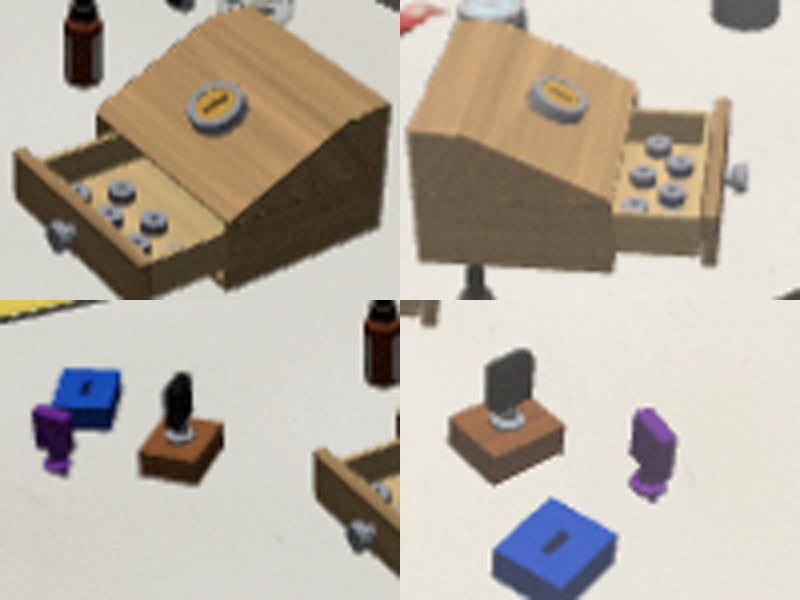

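The brown stand with the black key is at scene px (175,190) and side px (397,262). It fits the description. The purple key (scene 144,189) and blue stand (152,184) are the look-alikes, and the crop confirms this. The chest, open drawer and lock show clearly, with the slot running up and down the slope.

```bash
cat > fit.py <<'E'
from h import *
from scipy.optimize import least_squares
C=pickle.load(open('c0.pkl','rb'))
S=lambda u,v,o:(o[0]+u/4-.375,o[1]+v/4-.375)
o1,o2,o3,o4=(205,160),(200,170),(130,160),(270,230)
ch=[('scene',(-75,-90,0),S(226,289,o1)),('scene',(-75,-90,66),S(230,221,o1)),('scene',(35,-90,117.3),S(352,122,o1)),('scene',(75,-90,117.3),S(390,106,o1)),('scene',(75,-90,0),S(381,230,o1)),('scene',(-75,90,66),S(101,115,o1)),
('side',(75,90,0),S(18,259,o2)),('side',(-75,90,0),S(214,271,o2)),('side',(-75,90,66),S(212,196,o2)),('side',(35,90,117.3),S(62,134,o2)),('side',(75,90,117.3),S(8,131,o2)),('side',(-75,-90,66),S(235,85,o2)),
('scene',(-25.1,0,102.5),S(216,102,o1)),('side',(-25.1,0,102.5),S(158,96,o2))]
def tf(p,P):
    P=np.array(P)/1000; c,s=np.cos(p[2]),np.sin(p[2]); return np.c_[p[0]+c*P[:,0]-s*P[:,1],p[1]+s*P[:,0]+c*P[:,1],P[:,2]]
def res(p,L): 
    W=tf(p,[l[1] for l in L]); return np.concatenate([proj(C[l[0]],W[i:i+1])[0]-l[2] for i,l in enumerate(L)])
r=least_squares(res,[.6,0,0],args=(ch,),loss='soft_l1'); pc=r.x; print('chest',pc.round(4),res(pc,ch).reshape(-1,2).round(1).tolist())
k,e=tri(C['scene'],S(57,238,o1),C['side'],S(345,176,o2)); c,s=np.cos(pc[2]),np.sin(pc[2]); d=k[:2]-pc[:2]
print('knob',k.round(4),e,'in chest',[c*d[0]+s*d[1],-s*d[0]+c*d[1]])
print('slot',tf(pc,[(-25.1,0,102.5)]))
t=tri(C['scene'],S(216,102,o1),C['side'],S(158,96,o2));print('slot tri',t)
a=[S(141,155,o3),S(197,162,o3),S(223,127,o3)];b=[S(140,178,o3),S(193,186,o3),S(221,150,o3)]
e=[S(49,136,o4),S(94,163,o4),S(163,132,o4),S(130,103,o4)];f=[S(52,153,o4),S(95,185,o4),S(162,150,o4)]
t=[tri(C['scene'],a[0],C['side'],q)[0].round(3) for q in e]; 
q=onz(C['side'],e,.024); print('side top corners',q.round(4).tolist(),np.linalg.norm(np.diff(q,axis=0),axis=1))
q2=onz(C['scene'],a,.024); print('scene',q2.round(4).tolist(),np.linalg.norm(np.diff(q2,axis=0),axis=1))
for bt,g,z in(('grey_tin',None,0),): pass
E
python3 fit.py
```

```text
chest [ 0.6432  0.048  -0.1108] [[0.3, 1.8], [0.2, 1.0], [0.3, -0.3], [1.1, -0.3], [0.1, 0.2], [-1.5, -0.8], [0.1, 0.9], [-0.3, 0.9], [-0.1, 1.5], [-0.5, 0.2], [-0.5, 0.2], [0.5, -0.7], [-0.2, 1.0], [0.8, -0.3]]
knob [0.475  0.0659 0.0367] 0.0017155170331097944 in chest [np.float64(-0.16907664272473724), np.float64(-0.0008783554283441249)]
slot [[0.61823618 0.05081769 0.1025    ]]
slot tri (array([0.62093847, 0.05355026, 0.10342323]), np.float64(0.0010605041201988566))
side top corners [[0.5, 0.291, 0.024], [0.4723, 0.3181, 0.024], [0.4236, 0.288, 0.024], [0.4425, 0.2574, 0.024]] [0.03869493 0.05725465 0.03590482]
scene [[0.423, 0.2759, 0.024], [0.4519, 0.2393, 0.024], [0.4972, 0.2674, 0.024]] [0.04660506 0.05331655]
```

```bash
cat > fit2.py <<'E'
from h import *
from scipy.optimize import minimize
C=pickle.load(open('c0.pkl','rb'))
B=np.array([(x,y,z) for x in(-.03,.03) for y in(-.025,.025) for z in(0,.024)])
k=4
def mask(n,box):
    x0,y0,x1,y1=box; im=cv2.resize(C[n]['color'][y0:y1,x0:x1].astype(np.float32),None,fx=k,fy=k,interpolation=cv2.INTER_LINEAR)
    m=((im[...,0]>1.45*im[...,2])&(im[...,0]<140)&(im[...,0]>25)).astype(np.uint8)
    n_,lab,st,_=cv2.connectedComponentsWithStats(m); i=1+np.argmax(st[1:,4]); hull=cv2.convexHull(np.argwhere(lab==i)[:,::-1].astype(np.int32))
    o=np.zeros_like(m); cv2.fillConvexPoly(o,(lab==i).astype(np.int32)[:1,:1]*0+hull if False else hull,1); return (lab==i).astype(np.uint8),o
D={'scene':(155,175,200,212),'side':(275,245,320,280)}
M={n:mask(n,b) for n,b in D.items()}
def ren(p,n):
    c,s=np.cos(p[2]),np.sin(p[2]);W=B.copy();W[:,0]=p[0]+c*B[:,0]-s*B[:,1];W[:,1]=p[1]+s*B[:,0]+c*B[:,1]
    u=(proj(C[n],W)-np.array(D[n][:2])+.5)*k-.5; return cv2.convexHull(u.astype(np.float32))
def cost(p):
    t=0
    for n in D:
        o=np.zeros_like(M[n][0]); cv2.fillConvexPoly(o,np.round(ren(p,n)*16).astype(np.int32),1,shift=4)
        m=M[n][0]; t+=(o&(1-M[n][1])).sum()+(m&(1-o)).sum()+ (M[n][1]&(1-o)).sum()
    return t
best=[]
for x in(.45,.47):
  for y in(.26,.28):
    for a in np.arange(0,3.1,.3):
        r=minimize(cost,[x,y,a],method='Nelder-Mead',options=dict(initial_simplex=[[x,y,a],[x+.01,y,a],[x,y+.01,a],[x,y,a+.2]]));best.append((r.fun,*r.x.round(4)))
best.sort();print(best[:6])
vis=[]
for n in D:
    x0,y0,x1,y1=D[n];im=cv2.resize(C[n]['color'][y0:y1,x0:x1,::-1],None,fx=8,fy=8,interpolation=cv2.INTER_CUBIC);im=cv2.convertScaleAbs(im,alpha=1.6)
    cv2.polylines(im,[np.int32(ren(best[0][1:],n)*2)],True,(0,255,0),1)
    vis.append(im[:280])
w=cv2.resize(C['wrist']['color'][:,:,::-1],None,fx=.83,fy=.83)
w=cv2.convertScaleAbs(w,alpha=1.5);top=np.hstack(vis)[:,:720];can=np.zeros((600,800,3),np.uint8);can[:280,:720]=top;can[281:600,:425]=w[:319];cv2.imwrite('pics/d.png',can)
E
python3 fit2.py
```

```text
[(np.float64(3792.0), np.float64(0.4616), np.float64(0.2767), np.float64(0.6426)), (np.float64(3793.0), np.float64(0.461), np.float64(0.2766), np.float64(0.644)), (np.float64(3796.0), np.float64(0.4616), np.float64(0.2768), np.float64(0.643)), (np.float64(3800.0), np.float64(0.4615), np.float64(0.2767), np.float64(3.7806)), (np.float64(3803.0), np.float64(0.4616), np.float64(0.2768), np.float64(0.6262)), (np.float64(3804.0), np.float64(0.4616), np.float64(0.2768), np.float64(0.637))]
```

View pics/d.png

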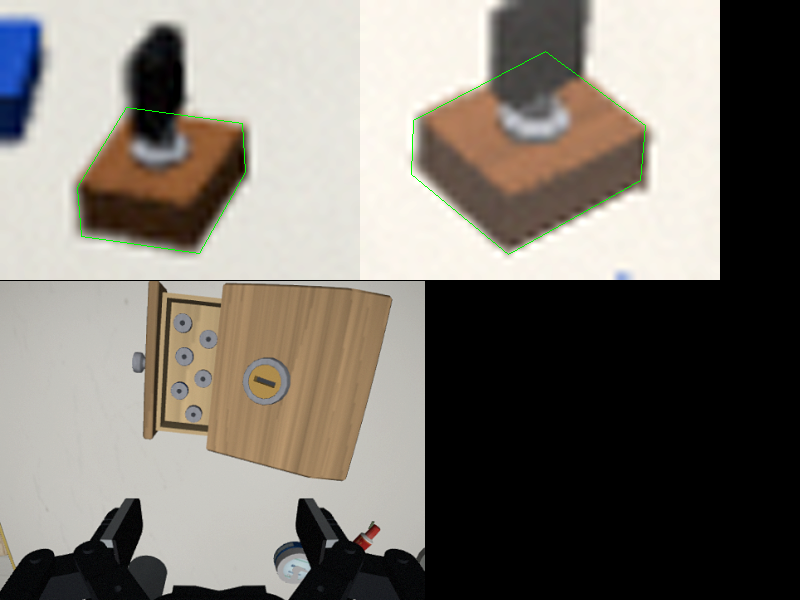

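```bash
cat >> fit.py <<'E'
print('---')
V=lambda u,v:(u/.83,(v-281)/.83)
wr=[('wrist',(-75,90,66),V(224,284)),('wrist',(-75,-90,66),V(208,450)),('wrist',(35,-90,117.3),V(313,477)),('wrist',(75,-90,117.3),V(345,480)),('wrist',(75,90,117.3),V(391,294)),('wrist',(35,90,117.3),V(352,289)),('wrist',(-25.1,0,102.5),V(265.5,380.5))]
for L in(wr,ch+wr):
    r=least_squares(res,pc,args=(L,),loss='soft_l1'); p=r.x; print('chest',p.round(4),'slot',tf(p,[(-25.1,0,102.5)]).round(4))
print(res(p,wr).reshape(-1,2).round(1).tolist())
print('slot wrist',onz(C['wrist'],[V(265.5,380.5)],.1025).round(4),'knob wrist',onz(C['wrist'],[V(133,362)],.034).round(4))
sl=onz(C['wrist'],[V(254,377),V(276.5,387)],.1025);print('slot dir',sl.round(4).tolist(),np.arctan2(*(sl[1]-sl[0])[[1,0]]))
q=lambda n,u,v:(u/1.5625,v/1.5625)
for nm,n,u,v in(('oil','side',344,416),('oil','scene',353,281),('purple','side',519,434),('purple','scene',226,315),('blue','side',483,463),('tin','scene',464,466),('tin','side',448,270)):
    print(nm,n,onz(C[n],[q(n,u,v)],0.).round(3))
E
python3 fit.py | sed '1,/---/d'
```

```text
chest [ 0.6437  0.0509 -0.0966] slot [[0.6187 0.0533 0.1025]]
chest [ 0.6437  0.0507 -0.0975] slot [[0.6187 0.0532 0.1025]]
[[-0.7, -0.8], [-0.2, 0.3], [-1.7, 0.5], [3.8, 0.6], [4.1, 0.9], [-0.3, -2.3], [0.1, 1.4]]
slot wrist [[0.6186 0.0543 0.1025]] knob wrist [[0.4703 0.0691 0.034 ]]
slot dir [[0.6073, 0.0576, 0.1025], [0.6297, 0.0481, 0.1025]] -0.39883666642851223
oil side [[0.667 0.272 0.   ]]
oil scene [[0.668 0.268 0.   ]]
purple side [[0.369 0.321 0.   ]]
purple scene [[0.38  0.333 0.   ]]
blue side [[0.437 0.387 0.   ]]
tin scene [[ 0.448 -0.288  0.   ]]
tin side [[ 0.445 -0.291  0.   ]]
```

carry_out(
  series=[
    {"travel": [-1,0.5,0],"delta_rot": [0,0,0],"fingers": 1},
    {"travel": [-1,0.5,0],"delta_rot": [0,0,0],"fingers": 1},
    {"travel": [-1,0.5,0],"delta_rot": [0,0,0],"fingers": 1},
    {"travel": [-1,0.5,0],"delta_rot": [0,0,0],"fingers": 1},
    {"travel": [-1,0.5,0],"delta_rot": [0,0,0],"fingers": 1},
  ],
  squeeze=40,
)

```text
clock: 0.78
tcp_pos: [0.449, 0.0629, 0.2311]
orientation: [-0.0, 0.707, 0.707, -0.0]
wrist_force: [-1.1, -0.1, -0.1]
finger_gap: 0.0001
grip_force: 0.0
```

carry_out(
  series=[
    {"travel": [-0.6,0.34,0],"delta_rot": [0,0,-0.97],"fingers": 1},
    {"travel": [0,0,-1],"delta_rot": [0,0,0],"fingers": 1},
    {"travel": [0,0,-1],"delta_rot": [0,0,0],"fingers": 1},
    {"travel": [0,0,-1],"delta_rot": [0,0,0],"fingers": 1},
    {"travel": [0,0,-1],"delta_rot": [0,0,0],"fingers": 1},
  ],
)

```text
clock: 1.4
tcp_pos: [0.4348, 0.071, 0.1304]
orientation: [-0.0, 0.741, 0.672, -0.0]
wrist_force: [0.1, -0.2, -0.1]
finger_gap: 0.0001
grip_force: 0.0
```

carry_out(
  series=[
    {"travel": [0,0,-1],"delta_rot": [0,0,0],"fingers": 1},
    {"travel": [0,0,-1],"delta_rot": [0,0,0],"fingers": 1},
    {"travel": [0,0,-1],"delta_rot": [0,0,0],"fingers": 1},
    {"travel": [0,0,-1],"delta_rot": [0,0,0],"fingers": 1},
    {"travel": [0,0,0],"delta_rot": [0,0,0],"fingers": 1},
  ],
)

```text
clock: 2.02
tcp_pos: [0.4329, 0.071, 0.0297]
orientation: [-0.002, 0.741, 0.672, -0.002]
wrist_force: [-0.2, -0.3, -0.2]
finger_gap: 0.0002
grip_force: 0.0
```

carry_out(
  series=[
    {"travel": [0.8,-0.08,0],"delta_rot": [0,0,0],"fingers": 1},
    {"travel": [0.6,-0.06,0],"delta_rot": [0,0,0],"fingers": 1},
    {"travel": [0.6,-0.06,0],"delta_rot": [0,0,0],"fingers": 1},
    {"travel": [0.6,-0.06,0],"delta_rot": [0,0,0],"fingers": 1},
    {"travel": [0.6,-0.06,0],"delta_rot": [0,0,0],"fingers": 1},
  ],
)

```text
clock: 2.65
tcp_pos: [0.5157, 0.0628, 0.0314]
orientation: [-0.0, 0.741, 0.672, -0.0]
wrist_force: [-7.0, 0.5, 4.8]
finger_gap: 0.0002
grip_force: 4.5
```

carry_out(
  series=[
    {"travel": [0.2,-0.02,0],"delta_rot": [0,0,0],"fingers": 1},
    {"travel": [0.2,-0.02,0],"delta_rot": [0,0,0],"fingers": 1},
    {"travel": [0,0,0],"delta_rot": [0,0,0],"fingers": 1},
  ],
)

```text
clock: 3.02
tcp_pos: [0.5249, 0.062, 0.0311]
orientation: [-0.0, 0.741, 0.672, -0.0]
wrist_force: [-0.9, -0.1, -0.6]
finger_gap: -0.0002
grip_force: 0.8
```

carry_out(
  series=[
    {"travel": [0.2,-0.02,0],"delta_rot": [0,0,0],"fingers": 1},
    {"travel": [0,0,0],"delta_rot": [0,0,0],"fingers": 1},
  ],
)

```text
clock: 3.28
tcp_pos: [0.5252, 0.062, 0.0306]
orientation: [-0.003, 0.74, 0.672, -0.003]
wrist_force: [-11.5, 0.2, 7.7]
finger_gap: -0.0001
grip_force: 6.3
```

carry_out(
  series=[
    {"travel": [-1,0,0],"delta_rot": [0,0,0],"fingers": 1},
    {"travel": [-1,0,0.6],"delta_rot": [0,0,1],"fingers": 1},
    {"travel": [-0.5,0,1],"delta_rot": [0,0,1],"fingers": 1},
    {"travel": [0,0,1],"delta_rot": [0,0,1],"fingers": 1},
    {"travel": [0,0,1],"delta_rot": [0,0,1],"fingers": 0.2},
  ],
)

```text
clock: 3.9
tcp_pos: [0.4682, 0.0616, 0.1226]
orientation: [0.001, 0.591, 0.807, 0.001]
wrist_force: [0.2, 0.6, -0.3]
finger_gap: 0.017
grip_force: 0.0
```

carry_out(
  series=[
    {"travel": [0,0.5,1],"delta_rot": [0,0,1],"fingers": 0.2},
    {"travel": [0,0.5,0.6],"delta_rot": [0,0,1],"fingers": 0.2},
    {"travel": [0,0.5,0],"delta_rot": [0,0,1],"fingers": 0.2},
    {"travel": [0,0.5,0],"delta_rot": [0,0,1],"fingers": 0.2},
    {"travel": [0,0.5,0],"delta_rot": [0,0,1],"fingers": 0.2},
  ],
)

```text
clock: 4.53
tcp_pos: [0.4684, 0.1245, 0.1618]
orientation: [0.001, 0.373, 0.928, 0.001]
wrist_force: [0.7, -0.2, -0.5]
finger_gap: 0.0342
grip_force: 0.0
```

carry_out(
  series=[
    {"travel": [0,0.5,0],"delta_rot": [0,0,1],"fingers": 0.2},
    {"travel": [0,0.5,0],"delta_rot": [0,0,1],"fingers": 0.2},
    {"travel": [0,0.5,0],"delta_rot": [0,0,1],"fingers": 0.2},
    {"travel": [0,0.5,0],"delta_rot": [0,0,1],"fingers": 0.2},
    {"travel": [0,0.5,0],"delta_rot": [0,0,1],"fingers": 0.2},
  ],
)

```text
clock: 5.15
tcp_pos: [0.4683, 0.1872, 0.1617]
orientation: [0.001, 0.132, 0.991, 0.0]
wrist_force: [0.7, 0.3, -0.5]
finger_gap: 0.0343
grip_force: 0.0
```

carry_out(
  series=[
    {"travel": [0,0.5,0],"delta_rot": [0,0,1],"fingers": 0.2},
    {"travel": [0,0.5,0],"delta_rot": [0,0,1],"fingers": 0.2},
    {"travel": [0,0.5,0],"delta_rot": [0,0,1],"fingers": 0.2},
    {"travel": [0,0.5,0],"delta_rot": [0,0,1],"fingers": 0.2},
    {"travel": [0,0.5,0],"delta_rot": [0,0,1],"fingers": 0.2},
  ],
)

```text
clock: 5.78
tcp_pos: [0.4683, 0.2497, 0.1617]
orientation: [0.001, -0.118, 0.993, 0.0]
wrist_force: [-0.3, -0.8, -0.2]
finger_gap: 0.0339
grip_force: 0.0
```

carry_out(
  series=[
    {"travel": [0,0.5,0],"delta_rot": [0,0,1],"fingers": 0.2},
    {"travel": [0,0.5,0],"delta_rot": [0,0,1],"fingers": 0.2},
    {"travel": [0,0.1,0],"delta_rot": [0,0,1],"fingers": 0.2},
    {"travel": [0,0,0],"delta_rot": [0,0,1],"fingers": 0.2},
    {"travel": [0,0,0],"delta_rot": [0,0,0],"fingers": 0.2},
  ],
)

```text
clock: 6.4
tcp_pos: [0.468, 0.2768, 0.1616]
orientation: [0.001, -0.31, 0.951, 0.0]
wrist_force: [-0.4, -0.9, -0.2]
finger_gap: 0.0342
grip_force: 0.0
```

```bash
python3 - <<'E'
from h import *
c=snap('wrist'); c['color']=cv2.convertScaleAbs(c['color'],alpha=1.5); pickle.dump(c,open('c1.pkl','wb')); save(c,'e.png',None,1.5)
s=env.get_state();print(s['tcp_pos'],s['orientation'],s['finger_gap'],s['joint_pos'],s['clock'])
E
```

```text
[0.46794498 0.27670768 0.16156516] [ 6.20525705e-04 -3.10015641e-01  9.50731247e-01  1.12085545e-04] 0.03390262913429599 [ 3.86247160e-01  2.82457589e-01 -1.69668927e-01  1.11741598e+00
  1.35518482e-04 -2.44171853e-01] 6.45
```

View pics/e.png

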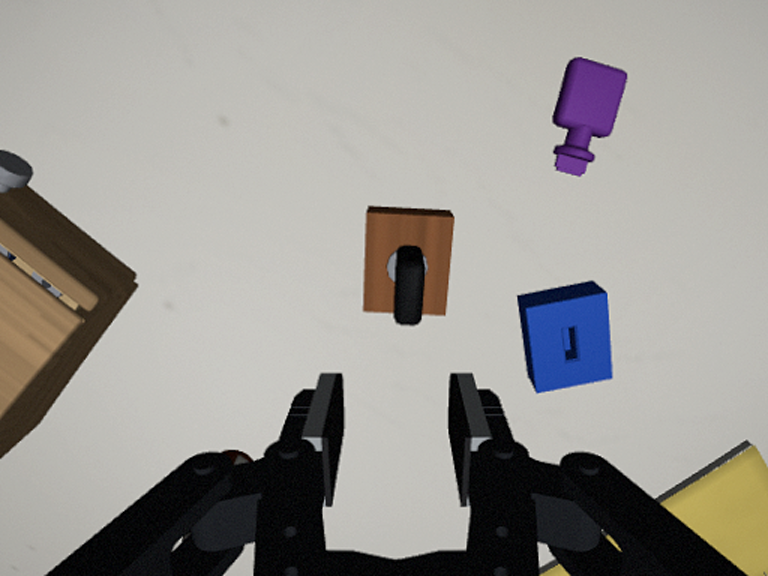

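```bash
python3 - <<'E'
from h import *
a=snap('scene'); b=snap('side'); w=pickle.load(open('c1.pkl','rb'))
pickle.dump((a,b),open('c2.pkl','wb'))
f=lambda c,x,y,W,H,k,al:cv2.convertScaleAbs(cv2.resize(c['color'][y:y+H,x:x+W,::-1],None,fx=k,fy=k,interpolation=cv2.INTER_CUBIC),alpha=al)
im=np.vstack([np.hstack([f(a,205,160,100,75,4,1.5),f(b,200,170,100,75,4,1.5)]),np.hstack([f(w,0,90,100,75,4,1),f(w,0,165,100,75,4,1)])])
cv2.imwrite('pics/f.png',im)
# predicted chest features in wrist and slot pose
def ch(P,p=(.6437,.0508,-.0975)):
    P=np.array(P)/1000.; c,s=np.cos(p[2]),np.sin(p[2]); return np.c_[p[0]+c*P[:,0]-s*P[:,1],p[1]+s*P[:,0]+c*P[:,1],P[:,2]]
print(proj(w,ch([(-75,90,66),(-75,90,0),(-75,88,58),(-87,88,58),(-93,0,34)])).round(1).tolist())
# stand and key from wrist
P=np.array([(367,213),(452,217),(445,315),(364,311)])/1.5
q=onz(w,P,.024);print(q.round(4).tolist(),q.mean(0))
e=lambda i,j:(q[j]-q[i])[:2]
for i,j in((0,1),(1,2),(3,2),(0,3)): print(np.linalg.norm(e(i,j)),np.arctan2(*e(i,j)[::-1]))
g=np.array([(408,253),(407,316)])/1.5
q=onz(w,g,.077);print('grip top',q.round(4),q.mean(0),np.linalg.norm(q[1]-q[0]),np.arctan2(*(q[1]-q[0])[[1,0]]))
E
```

```text
[[54.0, 214.2], [92.6, 188.9], [57.5, 209.1], [64.4, 198.9], [0.2, 119.2]]
[[0.4479, 0.2415, 0.024], [0.4212, 0.2816, 0.024], [0.4705, 0.3151, 0.024], [0.4974, 0.2742, 0.024]] [0.45924802 0.27809028 0.024     ]
0.04815113712781627 2.156737197152065
0.05965271973835471 0.597477053183477
0.04897548136103409 2.1504469205250327
0.05934083716806255 0.5836620684044294
grip top [[0.4426 0.2649 0.077 ]
 [0.4684 0.2835 0.077 ]] [0.45549689 0.27421398 0.077     ] 0.03180040560090367 0.6250790941663997
```

View pics/f.png

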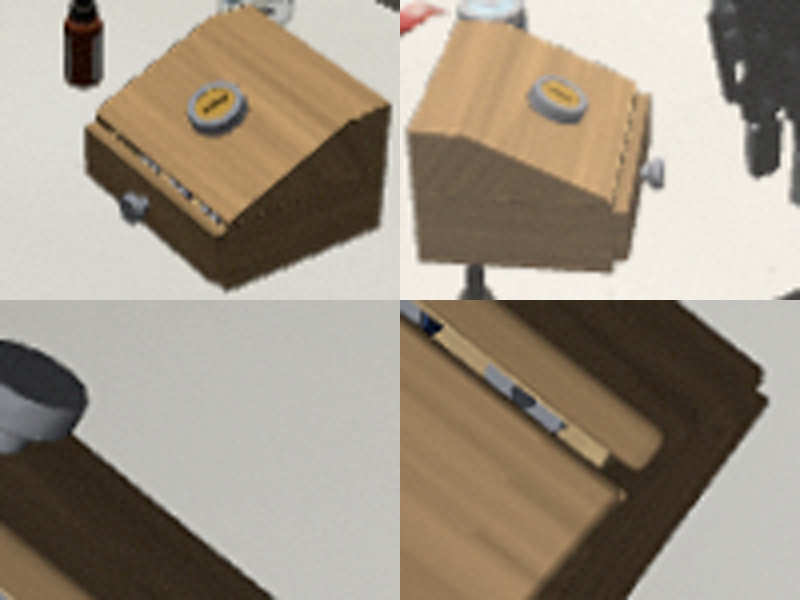

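carry_out(
  series=[
    {"travel": [-0.32,0.04,0],"delta_rot": [0,0,-0.3],"fingers": 0.2},
    {"travel": [0,0,-1],"delta_rot": [0,0,0],"fingers": 0.2},
    {"travel": [0,0,-1],"delta_rot": [0,0,0],"fingers": 0.2},
    {"travel": [0,0,-0.6],"delta_rot": [0,0,0],"fingers": 0.2},
    {"travel": [0,0,0],"delta_rot": [0,0,0],"fingers": 0.2},
  ],
)

```text
clock: 7.18
tcp_pos: [0.4584, 0.2771, 0.0954]
orientation: [-0.001, -0.296, 0.955, -0.0]
wrist_force: [1.2, 0.7, 0.4]
finger_gap: 0.0343
grip_force: 0.0
```

```bash
python3 - <<'E'
from h import *
c=snap('wrist'); c['color']=cv2.convertScaleAbs(c['color'],alpha=1.6); pickle.dump(c,open('c3.pkl','wb'))
s=env.get_state();print(s['tcp_pos'],s['orientation'],s['finger_gap'],s['clock'])
def key(P,o,yaw): P=np.array(P)/1000.; k,sn=np.cos(yaw),np.sin(yaw); return np.c_[o[0]+k*P[:,0]-sn*P[:,1],o[1]+sn*P[:,0]+k*P[:,1],.015+P[:,2]]
u=proj(c,key([(x,y,62) for x,y in((-17,-7),(17,-7),(17,7),(-17,7))],(.460,.2777),.6))
im=cv2.resize(c['color'][:,:,::-1],None,fx=1.5,fy=1.5).copy(); cv2.polylines(im,[np.int32(u*1.5)],True,(0,255,0),1)
T=pose(s); # plane of tool yz: tool axis line
cv2.imwrite('pics/g.png',im)
E
```

```text
[0.45923721 0.27741687 0.09629235] [-3.62883864e-04 -2.96361422e-01  9.55075796e-01  1.33035118e-05] 0.03390172243650986 7.225
```

View pics/g.png

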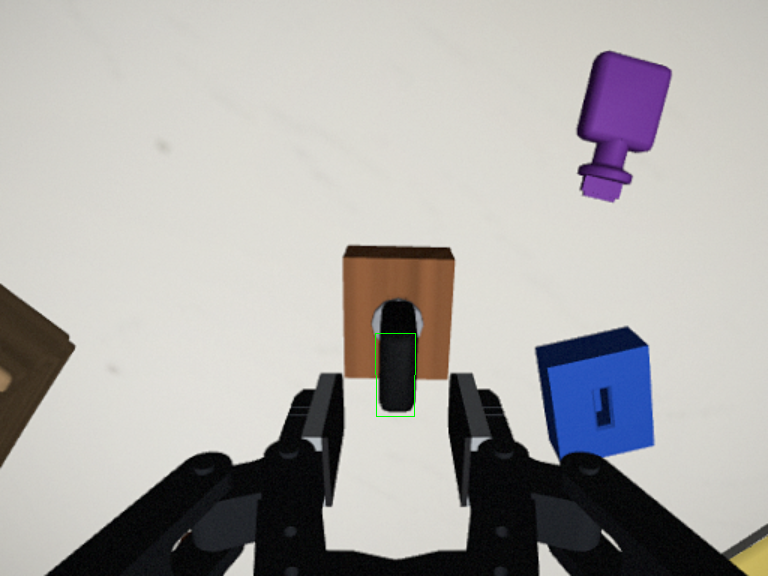

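carry_out(
  series=[
    {"travel": [0,0,-1],"delta_rot": [0,0,0],"fingers": 0.2},
    {"travel": [0,0,-1],"delta_rot": [0,0,0],"fingers": 0.2},
    {"travel": [0,0,-0.2],"delta_rot": [0,0,0],"fingers": 0.2},
    {"travel": [0,0,0],"delta_rot": [0,0,0],"fingers": 0.4},
    {"travel": [0,0,0],"delta_rot": [0,0,0],"fingers": 1},
  ],
  squeeze=50,
)

```text
clock: 7.85
tcp_pos: [0.4606, 0.2779, 0.0427]
orientation: [0.001, -0.297, 0.955, 0.0]
wrist_force: [-0.0, -0.2, -0.5]
finger_gap: 0.0134
grip_force: 50.5
```

carry_out(
  series=[
    {"travel": [0,0,0],"delta_rot": [0,0,0],"fingers": 1},
    {"travel": [0,0,0],"delta_rot": [0,0,0],"fingers": 1},
    {"travel": [0,0,0],"delta_rot": [0,0,0],"fingers": 1},
  ],
)

```text
clock: 8.22
tcp_pos: [0.4606, 0.2779, 0.0427]
orientation: [0.001, -0.297, 0.955, 0.0]
wrist_force: [-1.5, -0.1, 5.5]
finger_gap: 0.013
grip_force: 51.1
```

carry_out(
  series=[
    {"travel": [0,0,0.6],"delta_rot": [0,0,0],"fingers": 1},
    {"travel": [0,0,1],"delta_rot": [0,0,0],"fingers": 1},
    {"travel": [0,0,1],"delta_rot": [0,0,0],"fingers": 1},
    {"travel": [0.3,-0.6,1],"delta_rot": [0,0,-1],"fingers": 1},
    {"travel": [0.6,-1,1],"delta_rot": [0,0,-1],"fingers": 1},
  ],
)

```text
clock: 8.85
tcp_pos: [0.4817, 0.2376, 0.158]
orientation: [0.0, -0.199, 0.98, 0.0]
wrist_force: [0.6, -0.2, -0.4]
finger_gap: 0.0131
grip_force: 50.4
```

carry_out(
  series=[
    {"travel": [0.5,-1,1],"delta_rot": [0,0,-1],"fingers": 1},
    {"travel": [0.5,-1,0.1],"delta_rot": [0,0,-1],"fingers": 1},
    {"travel": [0.5,-1,0],"delta_rot": [0,0,-1],"fingers": 1},
    {"travel": [0.5,-1,0],"delta_rot": [0,0,-1],"fingers": 1},
    {"travel": [0.5,-1,0],"delta_rot": [0,0,-1],"fingers": 1},
  ],
)

```text
clock: 9.48
tcp_pos: [0.5447, 0.1117, 0.1847]
orientation: [0.0, 0.051, 0.999, 0.0]
wrist_force: [0.3, -0.3, 0.1]
finger_gap: 0.013
grip_force: 50.4
```

carry_out(
  series=[
    {"travel": [0.5,-1,0],"delta_rot": [0,0,-1],"fingers": 1},
    {"travel": [0.5,-1,0],"delta_rot": [0,0,-0.5],"fingers": 1},
    {"travel": [0.4,-0.2,0],"delta_rot": [-0.085,-0.868,0],"fingers": 1},
    {"travel": [0.5,0,0],"delta_rot": [-0.085,-0.868,0],"fingers": 1},
    {"travel": [0,0,0],"delta_rot": [-0.085,-0.868,0],"fingers": 1},
  ],
)

```text
clock: 10.1
tcp_pos: [0.593, 0.0571, 0.1848]
orientation: [0.132, 0.123, 0.984, 0.004]
wrist_force: [-1.2, 0.5, -0.3]
finger_gap: 0.0133
grip_force: 50.4
```

carry_out(
  series=[
    {"travel": [0,0,0],"delta_rot": [-0.085,-0.868,0],"fingers": 1},
    {"travel": [0,0,0],"delta_rot": [-0.085,-0.868,0],"fingers": 1},
    {"travel": [0,0,0],"delta_rot": [0,0,0],"fingers": 1},
    {"travel": [0,0,0],"delta_rot": [0,0,0],"fingers": 1},
  ],
)

```text
clock: 10.6
tcp_pos: [0.5927, 0.0574, 0.185]
orientation: [0.216, 0.121, 0.969, 0.006]
wrist_force: [1.2, -0.1, 0.0]
finger_gap: 0.0134
grip_force: 50.4
```

```bash
python3 - <<'E'
from h import *
c=snap('wrist'); c['color']=cv2.convertScaleAbs(c['color'],alpha=1.6); pickle.dump(c,open('c4.pkl','wb')); save(c,'i.png',None,1.5)
s=env.get_state();T=pose(s);print(T.round(4).tolist(),s['finger_gap'],s['clock'],s['joint_pos'].round(2))
E
```

```text
[[-0.877, 0.2314, 0.4211, 0.5932], [0.2364, 0.9708, -0.0411, 0.0574], [-0.4183, 0.0635, -0.9061, 0.1851], [0.0, 0.0, 0.0, 1.0]] 0.013420040807760918 10.65 [-0.02  0.05 -0.5   0.59 -0.03  0.22]
```

View pics/i.png

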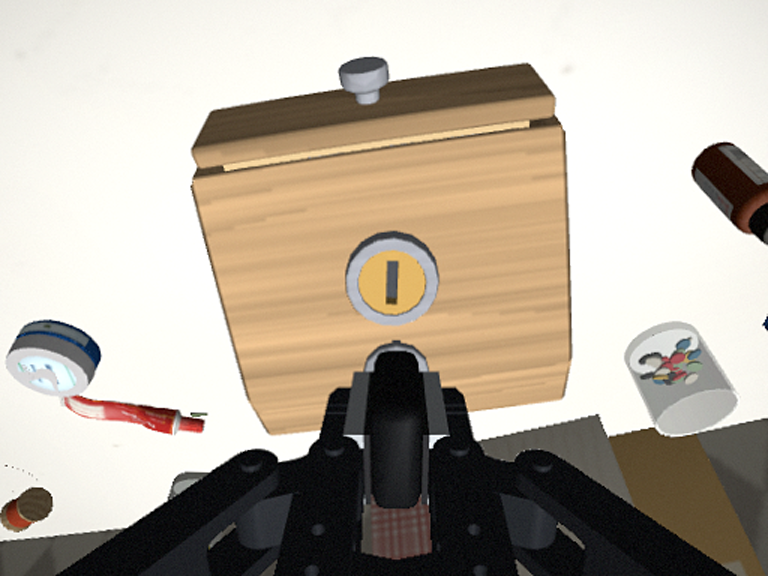

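```bash
python3 - <<'E'
from h import *
c=pickle.load(open('c4.pkl','rb')); T=pose(env.get_state())
im=c['color'].astype(int)[150:225,225:300]
gold=((im[...,0]>im[...,2]*1.6)&(im[...,0]>170)).astype(np.uint8)
gold[:,:]*=1
yy,xx=np.mgrid[150:225,225:300]
near=np.hypot(xx-261,yy-187)<24
g=gold*near; cn=max(cv2.findContours(cv2.morphologyEx(g,cv2.MORPH_OPEN,np.ones((2,2),np.uint8)),cv2.RETR_EXTERNAL,cv2.CHAIN_APPROX_NONE)[0],key=cv2.contourArea)
el=cv2.fitEllipse(cn);cen=np.array(el[0])+[225,150];print('face ellipse',cen,el[1])
v=im.sum(2)
m=(v<330)&(np.hypot(xx-cen[0],yy-cen[1])<17); p=np.c_[xx[m],yy[m]].astype(float); print('slot n',len(p),p.mean(0),np.ptp(p,axis=0))
n=-T[:3,2]; S0=onz(c,[cen],.1025)[0]
pl=lambda uv:(lambda o,d:o+d*(((S0-o)@n)/(d@n))[:,None])(*ray(c,uv))
q=pl(p); mu=q.mean(0); w,V=np.linalg.eigh(np.cov((q-mu).T)); a=V[:,2]; ext=(q-mu)@a
print('slot face',S0.round(4),'slot blob',mu.round(4),'ext',np.ptp(ext),np.ptp((q-mu)@np.cross(n,a)))
if a@T[:3,0]<0:a=-a
print('angle slot vs tool x about n (rad)',np.arctan2(np.cross(T[:3,0],a)@n,T[:3,0]@a))
d=T[:3,:3].T@(np.array([S0,mu])-T[:3,3]);print('in tool',d.round(4).tolist())
ring=[T[:3,3]+T[:3,2]*.0147+.012*(np.cos(t)*T[:3,0]+np.sin(t)*T[:3,1]) for t in np.arange(0,6.3,1.57)]
print((proj(c,ring)*1.5).round(0).tolist())
E
```

```text
face ellipse [261.90419006 188.85546112] (41.38692855834961, 43.75699234008789)
slot n 205 [260.92195122 188.22439024] [ 7. 28.]
slot face [0.6185 0.0541 0.1025] slot blob [0.6179 0.0535 0.1023] ext 0.021337053008176933 0.005161719929383969
angle slot vs tool x about n (rad) -0.02024125857070893Traceback (most recent call last):
  File "<stdin>", line 18, in <module>
ValueError: matmul: Input operand 1 has a mismatch in its core dimension 0, with gufunc signature (n?,k),(k,m?)->(n?,m?) (size 2 is different from 3)
```

```bash
python3 - <<'E'
from h import *
c=pickle.load(open('c4.pkl','rb')); T=pose(env.get_state())
for dz in(.0147,.0187):
  ring=np.array([T[:3,3]+T[:3,2]*dz+.012*(np.cos(t)*T[:3,0]+np.sin(t)*T[:3,1]) for t in np.linspace(0,2*np.pi,60)])
  u=proj(c,ring)*1.5; print(dz,'top',u[u[:,1].argmin()].round(1),'left/right',u[:,0].min().round(1),u[:,0].max().round(1))
g=c['color'].astype(int)
for x in range(256,274,3): print(x, g[222:238,x].sum(1).tolist())
for y in(234,238,242): print(y,g[y,236:292:2].sum(1).tolist())
print((T[:3,0]*.0117-T[:3,1]*.0029).round(4), (T[:3,2]*.05).round(4))
E
```

```text
0.0147 top [399.2 344.8] left/right 365.5 432.7
0.0187 top [399.2 340. ] left/right 366.1 432.0
256 [548, 537, 525, 511, 504, 525, 498, 345, 164, 201, 308, 364, 259, 0, 8, 5]
259 [542, 535, 513, 511, 520, 538, 453, 177, 196, 277, 418, 399, 72, 24, 24, 19]
262 [540, 524, 511, 515, 432, 179, 194, 200, 245, 366, 481, 420, 76, 14, 15, 27]
265 [537, 523, 512, 522, 431, 158, 179, 190, 267, 406, 512, 428, 82, 3, 8, 8]
268 [528, 511, 511, 507, 530, 552, 445, 162, 200, 309, 455, 426, 73, 4, 22, 16]
271 [525, 509, 514, 512, 536, 557, 511, 347, 170, 231, 366, 419, 281, 0, 6, 18]
234 [534, 531, 533, 520, 525, 535, 333, 198, 371, 355, 259, 115, 92, 76, 85, 78, 73, 89, 400, 436, 394, 194, 407, 481, 479, 483, 472, 472]
238 [501, 491, 491, 496, 400, 233, 414, 480, 2, 31, 16, 36, 13, 26, 21, 27, 17, 19, 10, 22, 0, 540, 448, 241, 444, 477, 479, 481]
242 [451, 456, 448, 459, 318, 496, 514, 51, 8, 23, 21, 13, 29, 10, 31, 23, 26, 27, 22, 25, 30, 62, 550, 559, 346, 524, 512, 517]
[-0.0109 -0.     -0.0051] [ 0.0211 -0.0021 -0.0453]
```

carry_out(
  series=[
    {"travel": [0.1,-0.01,-0.6],"delta_rot": [0.08,-0.01,-0.18],"fingers": 1},
    {"travel": [0.1,-0.01,-0.6],"delta_rot": [0,0,0],"fingers": 1},
    {"travel": [0.11,-0.01,-0.64],"delta_rot": [0,0,0],"fingers": 1},
    {"travel": [0,0,0],"delta_rot": [0,0,0],"fingers": 1},
    {"travel": [0,0,0],"delta_rot": [0,0,0],"fingers": 1},
  ],
)

```text
clock: 11.28
tcp_pos: [0.6008, 0.0566, 0.1386]
orientation: [0.217, 0.13, 0.968, 0.008]
wrist_force: [0.1, -0.1, -0.4]
finger_gap: 0.0135
grip_force: 50.4
```

```bash
python3 - <<'E'
from h import *
c=snap('wrist'); c['color']=cv2.convertScaleAbs(c['color'],alpha=1.6); pickle.dump(c,open('c5.pkl','wb')); save(c,'j.png',(205,180,325,265),6)
s=env.get_state();T=pose(s);print(T.round(4).tolist(),s['clock'])
S=np.array([.6183,.0538,.1025]); print('slot in tool',(T[:3,:3].T@(S-T[:3,3])).round(4))
E
```

```text
[[-0.872, 0.2486, 0.4216, 0.6008], [0.2554, 0.966, -0.0414, 0.0567], [-0.4175, 0.0715, -0.9058, 0.1388], [0.0, 0.0, 0.0, 1.0]] 11.325
slot in tool [-0.0008 -0.001   0.0404]
```

View pics/j.png

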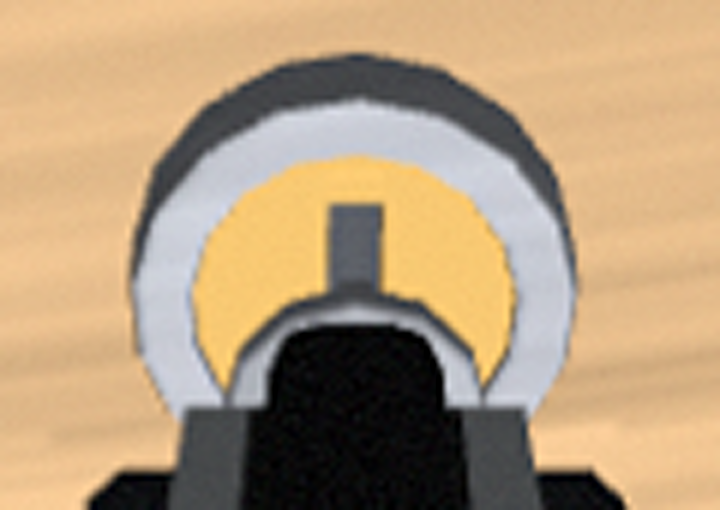

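```bash
python3 - <<'E'
from h import *
c=pickle.load(open('c5.pkl','rb')); T=pose(env.get_state())
f=lambda p:((proj(c,[T[:3,3]+T[:3,:3]@np.array(p)])[0]-[205,180]+.5)*6-.5).round(0).tolist()
t=[.0147,.0187]
print('flange rims top',[f((.012,0,z)) for z in t],'lr',[f((0,s*.012,z)) for z in t for s in(-1,1)])
print('slot if aligned, centre/top end',f((0,0,.0404)),f((.011,0,.0404)),'face top/l/r',f((.016,0,.0404)),f((0,-.016,.0404)),f((0,.016,.0404)), 'collar',f((.0235,0,.0389)))
print('1mm y',f((0,.001,.0404)))
print((T[:3,2]*.010).round(4),(T[:3,0]*.001).round(5),(T[:3,1]*.001).round(5), c['cx'])
E
```

```text
flange rims top [[370.0, 299.0], [369.0, 280.0]] lr [[234.0, 422.0], [504.0, 422.0], [237.0, 401.0], [501.0, 401.0]]
slot if aligned, centre/top end [368.0, 300.0] [368.0, 199.0] face top/l/r [368.0, 152.0] [209.0, 300.0] [526.0, 300.0] collar [369.0, 84.0]
1mm y [378.0, 300.0]
[ 0.0042 -0.0004 -0.0091] [-0.00087  0.00026 -0.00042] [2.5e-04 9.7e-04 7.0e-05] 263.7348515714366
```

carry_out(
  series=[
    {"travel": [0.12,-0.01,-0.28],"delta_rot": [0,0,0],"fingers": 1},
    {"travel": [0.1,-0.01,-0.23],"delta_rot": [0,0,0],"fingers": 1},
    {"travel": [0.07,-0.006,-0.15],"delta_rot": [0,0,0],"fingers": 1},
    {"travel": [0,0,0],"delta_rot": [0,0,0],"fingers": 1},
  ],
)

```text
clock: 11.82
tcp_pos: [0.607, 0.056, 0.1209]
orientation: [0.216, 0.13, 0.968, 0.008]
wrist_force: [-0.2, -0.4, -1.1]
finger_gap: 0.0134
grip_force: 50.4
```

carry_out(
  series=[
    {"travel": [0.04,-0.004,-0.09],"delta_rot": [0,0,0],"fingers": 1},
    {"travel": [0.02,-0.002,-0.04],"delta_rot": [0,0,0],"fingers": 1},
    {"travel": [0,0,0],"delta_rot": [0,0,0],"fingers": 1},
  ],
)

```text
clock: 12.2
tcp_pos: [0.6083, 0.056, 0.1185]
orientation: [0.216, 0.13, 0.968, 0.008]
wrist_force: [-4.7, 0.3, 4.4]
finger_gap: 0.0133
grip_force: 51.4
```

carry_out(
  series=[
    {"travel": [0,0,0],"delta_rot": [0.42,-0.041,-0.906],"fingers": 1},
    {"travel": [0,0,0],"delta_rot": [0.42,-0.041,-0.906],"fingers": 1},
    {"travel": [0,0,0],"delta_rot": [0.42,-0.041,-0.906],"fingers": 1},
    {"travel": [0,0,0],"delta_rot": [0.42,-0.041,-0.906],"fingers": 1},
    {"travel": [0,0,0],"delta_rot": [0.42,-0.041,-0.906],"fingers": 1},
  ],
  squeeze=70,
)

```text
clock: 12.82
tcp_pos: [0.6092, 0.0563, 0.119]
orientation: [0.208, 0.367, 0.905, 0.062]
wrist_force: [-1.0, 1.5, 2.1]
finger_gap: 0.0132
grip_force: 69.2
```

carry_out(
  series=[
    {"travel": [0,0,0],"delta_rot": [0.42,-0.041,-0.906],"fingers": 1},
    {"travel": [0,0,0],"delta_rot": [0.42,-0.041,-0.906],"fingers": 1},
    {"travel": [0,0,0],"delta_rot": [0.42,-0.041,-0.906],"fingers": 1},
    {"travel": [0,0,0],"delta_rot": [0.42,-0.041,-0.906],"fingers": 1},
    {"travel": [0,0,0],"delta_rot": [0.42,-0.041,-0.906],"fingers": 1},
  ],
)

```text
clock: 13.45
tcp_pos: [0.6096, 0.0566, 0.1192]
orientation: [0.186, 0.579, 0.786, 0.112]
wrist_force: [-0.1, 1.7, 2.4]
finger_gap: 0.0129
grip_force: 69.0
```

carry_out(
  series=[
    {"travel": [0,0,0],"delta_rot": [0.42,-0.041,-0.906],"fingers": 1},
    {"travel": [0,0,0],"delta_rot": [0.42,-0.041,-0.906],"fingers": 1},
    {"travel": [0,0,0],"delta_rot": [0.42,-0.041,-0.906],"fingers": 1},
    {"travel": [0,0,0],"delta_rot": [0.42,-0.041,-0.906],"fingers": 1},
    {"travel": [0,0,0],"delta_rot": [0,0,0],"fingers": 1},
  ],
)

```text
clock: 14.08
tcp_pos: [0.6099, 0.0566, 0.1194]
orientation: [0.161, 0.722, 0.657, 0.146]
wrist_force: [1.6, 2.5, 3.3]
finger_gap: 0.0128
grip_force: 69.0
```

```bash
cat > st.py <<'E'
from h import *
s=env.get_state();T=pose(s);cx=np.array([.9953,-.0973,0]);cy=np.array([.0973,.9953,0])
print('clock',s['clock'],'pos',T[:3,3].round(4),'rows',T[:3,:3].round(3).tolist(),'key turn',np.arctan2(T[:3,0]@cy*1,-(T[:3,0]@cx)/np.cos(np.radians(25))),'F',s['wrist_force'].round(1),'M',s['ft_torque'].round(2), 'axial M',(T[:3,2]@s['ft_torque']).round(3),'j',s['joint_pos'].round(2))
E
python3 st.py
```

```text
clock 14.075 pos [0.6099 0.0566 0.1194] rows [[0.094, 0.901, 0.423], [0.996, -0.085, -0.04], [-0.0, 0.425, -0.905]] key turn 1.5671820567880392 F [1.6 2.5 3.3] M [ 0.59 -0.27  0.31] axial M -0.018 j [-0.02  0.15 -0.57  0.42 -0.03  1.63]
```

carry_out(
  series=[
    {"travel": [0,0,0],"delta_rot": [0.42,-0.041,-0.906],"fingers": 1},
    {"travel": [0,0,0],"delta_rot": [0.42,-0.041,-0.906],"fingers": 1},
    {"travel": [0,0,0],"delta_rot": [0,0,0],"fingers": 1},
  ],
)

```text
clock: 14.45
tcp_pos: [0.6101, 0.0565, 0.1195]
orientation: [0.146, 0.783, 0.582, 0.162]
wrist_force: [3.1, 4.5, 3.2]
finger_gap: 0.0128
grip_force: 69.0
```

```bash
python3 st.py
```

```text
clock 14.45 pos [0.6101 0.0565 0.1195] rows [[0.27, 0.865, 0.423], [0.959, -0.28, -0.04], [0.084, 0.417, -0.905]] key turn 1.7654747053874638 F [3.1 4.5 3.2] M [ 0.77 -0.53  0.43] axial M -0.039 j [-0.02  0.15 -0.57  0.41 -0.03  1.83]
```

carry_out(
  series=[
    {"travel": [0,0,0],"delta_rot": [0.42,-0.041,-0.906],"fingers": 1},
    {"travel": [0,0,0],"delta_rot": [0,0,0],"fingers": 1},
  ],
)

```text
clock: 14.7
tcp_pos: [0.6102, 0.0566, 0.1195]
orientation: [0.138, 0.811, 0.543, 0.169]
wrist_force: [3.2, 4.5, 3.8]
finger_gap: 0.0129
grip_force: 69.1
```

```bash
python3 st.py; python3 - <<'E'
from h import *
w=snap('wrist'); w['color']=cv2.convertScaleAbs(w['color'],alpha=1.6); pickle.dump(w,open('c6.pkl','wb')); 
E
```

```text
clock 14.7 pos [0.6102 0.0566 0.1195] rows [[0.354, 0.834, 0.423], [0.927, -0.373, -0.04], [0.124, 0.406, -0.905]] key turn 1.8639102648307742 F [3.2 4.5 3.8] M [ 0.67 -0.74  0.74] axial M -0.353 j [-0.02  0.15 -0.57  0.41 -0.03  1.93]
```

carry_out(
  series=[
    {"travel": [0,0,0],"delta_rot": [-0.42,0.041,0.906],"fingers": 1},
    {"travel": [0,0,0],"delta_rot": [-0.42,0.041,0.906],"fingers": 1},
    {"travel": [-0.17,0.016,0.36],"delta_rot": [0,0,0],"fingers": 1},
    {"travel": [-0.34,0.032,0.72],"delta_rot": [0,0,0],"fingers": 1},
    {"travel": [-0.42,0.04,0.9],"delta_rot": [0,0,0],"fingers": 1},
  ],
)

```text
clock: 15.38
tcp_pos: [0.5826, 0.0574, 0.1657]
orientation: [0.152, 0.755, 0.621, 0.15]
wrist_force: [0.7, -0.1, -0.4]
finger_gap: 0.0128
grip_force: 69.2
```

carry_out(
  series=[
    {"travel": [-0.42,0.04,0.9],"delta_rot": [0,0,0],"fingers": 1},
    {"travel": [0,0,0],"delta_rot": [0,0,0],"fingers": 1},
    {"travel": [0,0,0],"delta_rot": [0,0,0],"fingers": 1},
  ],
)

```text
clock: 15.75
tcp_pos: [0.5739, 0.0588, 0.1886]
orientation: [0.152, 0.755, 0.62, 0.152]
wrist_force: [0.0, 0.1, -0.7]
finger_gap: 0.0134
grip_force: 69.2
```

```bash
python3 st.py; python3 - <<'E'
from h import *
c=snap('wrist'); c['color']=cv2.convertScaleAbs(c['color'],alpha=1.6); pickle.dump(c,open('c7.pkl','wb')); T=pose(env.get_state())
S=np.array([.6183,.0538,.1025]); u=proj(c,[S])[0]; print('slot px',u)
im=c['color'].astype(int); yy,xx=np.mgrid[:384,:512]; m=(im.sum(2)<330)&(np.hypot(xx-u[0],yy-u[1])<17); p=np.c_[xx[m],yy[m]].astype(float)
n=np.array([-.4206,.0411,.9063]); o,d=ray(c,p); q=o+d*(((S-o)@n)/(d@n))[:,None]; mu=q.mean(0); w,V=np.linalg.eigh(np.cov((q-mu).T)); a=V[:,2]
cx=np.array([.9953,-.0973,0])*np.cos(np.radians(25))+[0,0,np.sin(np.radians(25))]; cy=np.array([.0973,.9953,0]); a=a*np.sign(-(a@cy))
print('n',len(p),'ext',np.ptp((q-mu)@a),'slot turn',np.arctan2(-(a@cy),a@cx),'mu',mu)
im8=cv2.resize(c['color'][:,:,::-1],None,fx=.78,fy=.78)
w=snap('scene'); z=cv2.convertScaleAbs(cv2.resize(w['color'][160:235,205:305,::-1],None,fx=4,fy=4,interpolation=cv2.INTER_CUBIC),alpha=1.5)
can=np.zeros((300,800,3),np.uint8);can[:,:399]=im8[:300,:399];can[:,400:]=z;cv2.imwrite('pics/k.png',can)
E
```

```text
clock 15.75 pos [0.5739 0.0588 0.1886] rows [[0.185, 0.889, 0.418], [0.982, -0.185, -0.042], [0.04, 0.418, -0.908]] key turn 1.6690921624230588 F [ 0.   0.1 -0.7] M [0.04 0.42 0.  ] axial M -0.001 j [-0.02  0.02 -0.52  0.6  -0.03  1.74]
slot px [269.98534286 196.26828526]
n 185 ext 0.021507103171659433 slot turn 1.5758003952331692 mu [0.61758824 0.05324359 0.10219491]
```

carry_out(
  series=[
    {"travel": [-0.4,0,0],"delta_rot": [0.085,0.868,0],"fingers": 1},
    {"travel": [-0.4,0,0],"delta_rot": [0.085,0.868,0],"fingers": 1},
    {"travel": [-0.4,0,0],"delta_rot": [0.085,0.868,0],"fingers": 1},
    {"travel": [-0.4,0,0],"delta_rot": [0.085,0.868,0],"fingers": 1},
    {"travel": [-0.4,0,0],"delta_rot": [0.085,0.868,0],"fingers": 1},
  ],
)

```text
clock: 16.48
tcp_pos: [0.5244, 0.059, 0.189]
orientation: [-0.001, 0.773, 0.635, -0.002]
wrist_force: [0.5, 0.2, -0.8]
finger_gap: 0.013
grip_force: 69.2
```

carry_out(
  series=[
    {"travel": [-0.3,0.6,0],"delta_rot": [0,0,1],"fingers": 1},
    {"travel": [-0.3,0.6,0],"delta_rot": [0,0,1],"fingers": 1},
    {"travel": [-0.3,0.6,0],"delta_rot": [0,0,1],"fingers": 1},
    {"travel": [-0.3,0.6,0],"delta_rot": [0,0,1],"fingers": 1},
    {"travel": [-0.3,0.6,0],"delta_rot": [0,0,1],"fingers": 1},
  ],
)

```text
clock: 17.1
tcp_pos: [0.4868, 0.1344, 0.1887]
orientation: [-0.001, 0.59, 0.807, -0.001]
wrist_force: [0.1, -0.4, 0.2]
finger_gap: 0.0131
grip_force: 69.2
```

carry_out(
  series=[
    {"travel": [-0.2,0.6,0],"delta_rot": [0,0,1],"fingers": 1},
    {"travel": [-0.2,0.6,0],"delta_rot": [0,0,1],"fingers": 1},
    {"travel": [-0.2,0.6,0],"delta_rot": [0,0,1],"fingers": 1},
    {"travel": [-0.2,0.6,0],"delta_rot": [0,0,1],"fingers": 1},
    {"travel": [-0.2,0.6,0],"delta_rot": [0,0,1],"fingers": 1},
  ],
)

```text
clock: 17.73
tcp_pos: [0.4619, 0.2094, 0.1887]
orientation: [-0.001, 0.372, 0.928, -0.001]
wrist_force: [-0.2, 1.0, -0.8]
finger_gap: 0.0133
grip_force: 69.2
```

carry_out(
  series=[
    {"travel": [0,0.55,0],"delta_rot": [0,0,1],"fingers": 1},
    {"travel": [0,0.55,0],"delta_rot": [0,0,1],"fingers": 1},
    {"travel": [0,0.55,0],"delta_rot": [0,0,1],"fingers": 1},
    {"travel": [0,0.55,0],"delta_rot": [0,0,1],"fingers": 1},
    {"travel": [0,0.55,0],"delta_rot": [0,0,1],"fingers": 1},
  ],
)

```text
clock: 18.35
tcp_pos: [0.4621, 0.2781, 0.1886]
orientation: [-0.001, 0.131, 0.991, -0.001]
wrist_force: [-0.5, 0.5, -0.5]
finger_gap: 0.0131
grip_force: 69.2
```

carry_out(
  series=[
    {"travel": [0,0,0],"delta_rot": [0,0,1],"fingers": 1},
    {"travel": [0,0,0],"delta_rot": [0,0,1],"fingers": 1},
    {"travel": [0,0,0],"delta_rot": [0,0,1],"fingers": 1},
    {"travel": [0,0,0],"delta_rot": [0,0,1],"fingers": 1},
    {"travel": [0,0,0],"delta_rot": [0,0,1],"fingers": 1},
  ],
)

```text
clock: 18.98
tcp_pos: [0.4621, 0.2777, 0.1886]
orientation: [-0.001, -0.118, 0.993, -0.001]
wrist_force: [0.1, 1.0, -0.1]
finger_gap: 0.0129
grip_force: 69.2
```

carry_out(
  series=[
    {"travel": [0,0,-1],"delta_rot": [0,0,1],"fingers": 1},
    {"travel": [0,0,-1],"delta_rot": [0,0,1],"fingers": 1},
    {"travel": [0,0,-1],"delta_rot": [0,0,1],"fingers": 1},
    {"travel": [0,0,0],"delta_rot": [0,0,0.7],"fingers": 1},
    {"travel": [0,0,0],"delta_rot": [0,0,0],"fingers": 1},
  ],
)

```text
clock: 19.6
tcp_pos: [0.4618, 0.2776, 0.1136]
orientation: [-0.001, -0.297, 0.955, -0.0]
wrist_force: [0.3, -0.1, -0.1]
finger_gap: 0.0134
grip_force: 69.2
```

```bash
python3 st.py;python3 - <<'E'
from h import *
T=pose(env.get_state()); print('psi',np.arctan2(T[1,1],T[0,1]),'tilt',T[:3,2])
c=snap('wrist'); c['color']=cv2.convertScaleAbs(c['color'],alpha=1.6); pickle.dump(c,open('c8.pkl','wb')); save(c,'l.png',(190,150,350,270),5)
f=lambda p:((proj(c,[p])[0]-[190,150]+.5)*5-.5).round(0).tolist()
t=lambda p:f(T[:3,3]+T[:3,:3]@np.array(p))
print('flange lr',t((0,-.012,.0167)),t((0,.012,.0167)),'tip l r',t((.0075,0,.0277)),t((-.0075,0,.0277)))
E
```

```text
clock 19.6 pos [0.4618 0.2776 0.1136] rows [[-0.824, -0.567, -0.002], [-0.567, 0.824, -0.001], [0.002, -0.0, -1.0]] key turn -0.6521591696268477 F [ 0.3 -0.1 -0.1] M [ 0.   -0.04  0.01] axial M -0.01 j [ 0.39  0.31 -0.26  1.01 -0.   -0.21]
psi 2.173504409270362 tilt [-0.00176577 -0.00128658 -0.99999761]
flange lr [263.0, 501.0] [486.0, 501.0] tip l r [375.0, 395.0] [374.0, 514.0]
```

View pics/l.png

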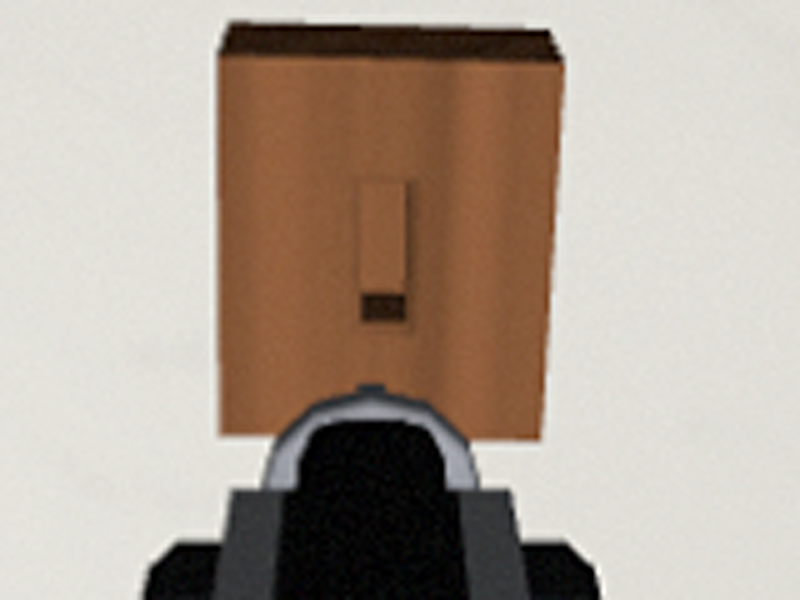

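The picture shows the empty pocket at crop x 359–410, y 181–332, with the flange centred at x ≈ 371. Next I check where the pocket would appear if the tool axis were lined up with it.

```bash
python3 - <<'E'
from h import *
T=pose(env.get_state()); c=pickle.load(open('c8.pkl','rb'))
f=lambda p:((proj(c,[p])[0]-[190,150]+.5)*5-.5).round(0).tolist()
P=T[:3,3].copy();P[2]=.024;G=np.array([.4606,.2779,.024])
print('tool axis at top',f(P),'grasp pose axis',f(G),'per mm tool x,y',f(P+T[:3,0]*.001),f(P+T[:3,1]*.001))
u=(np.array([384,256])+.5)/5-.5+[190,150]; q=onz(c,[u],.024)[0]; print('pocket',q, 'rel tool xy',(T[:3,:3].T@(q-P))[:2])
e=(np.array([(359,181),(410,181),(410,332),(359,332)])+.5)/5-.5+[190,150]; z=onz(c,e,.024);print(np.linalg.norm(np.diff(z,axis=0),axis=1),'mean',z.mean(0))
print('flange top', f(T[:3,3]+T[:3,:3]@np.array((.012,0,.0187))))
E
```

```text
tool axis at top [373.0, 271.0] grasp pose axis [380.0, 264.0] per mm tool x,y [373.0, 265.0] [380.0, 271.0]
pocket [0.45929524 0.2776738  0.024     ] rel tool xy [0.00239243 0.00159963]
[0.00746834 0.02387696 0.00770813] mean [0.45947328 0.27788832 0.024     ]
flange top [374.0, 398.0]
```

carry_out(
  series=[
    {"travel": [-0.084,0.016,0],"delta_rot": [0,0,0],"fingers": 1},
    {"travel": [0,0,-0.8],"delta_rot": [0,0,0],"fingers": 1},
    {"travel": [0,0,-0.8],"delta_rot": [0,0,0],"fingers": 1},
    {"travel": [0,0,-0.5],"delta_rot": [0,0,0],"fingers": 1},
    {"travel": [0,0,0],"delta_rot": [0,0,0],"fingers": 1},
  ],
)

```text
clock: 20.27
tcp_pos: [0.4595, 0.278, 0.0619]
orientation: [-0.001, -0.297, 0.955, -0.0]
wrist_force: [-1.7, 0.1, -0.3]
finger_gap: 0.0133
grip_force: 69.2
```

carry_out(
  series=[
    {"travel": [0,0,-0.3],"delta_rot": [0,0,0],"fingers": 1},
    {"travel": [0,0,-0.25],"delta_rot": [0,0,0],"fingers": 1},
    {"travel": [0,0,0],"delta_rot": [0,0,0],"fingers": 1},
  ],
)

```text
clock: 20.65
tcp_pos: [0.4599, 0.2781, 0.0484]
orientation: [-0.0, -0.297, 0.955, -0.0]
wrist_force: [0.3, 0.3, 0.8]
finger_gap: 0.0128
grip_force: 69.2
```

carry_out(
  series=[
    {"travel": [0,0,-0.14],"delta_rot": [0,0,0],"fingers": 1},
    {"travel": [0,0,-0.08],"delta_rot": [0,0,0],"fingers": 1},
    {"travel": [0,0,0],"delta_rot": [0,0,0],"fingers": 1},
  ],
)

```text
clock: 21.02
tcp_pos: [0.4601, 0.2782, 0.0432]
orientation: [0.0, -0.297, 0.955, -0.0]
wrist_force: [-0.1, -0.4, -0.7]
finger_gap: 0.0129
grip_force: 69.2
```

Seated to within about 0.5 mm with no contact force. I'll lower it a touch more, open to a moderate gap and rise.

carry_out(
  series=[
    {"travel": [0,0,-0.03],"delta_rot": [0,0,0],"fingers": 1},
    {"travel": [0,0,0],"delta_rot": [0,0,0],"fingers": 0.2},
    {"travel": [0,0,0],"delta_rot": [0,0,0],"fingers": 0.2},
    {"travel": [0,0,0],"delta_rot": [0,0,0],"fingers": 0.2},
    {"travel": [0,0,0],"delta_rot": [0,0,0],"fingers": 0.2},
  ],
)

```text
clock: 21.65
tcp_pos: [0.4602, 0.2783, 0.0426]
orientation: [0.0, -0.297, 0.955, -0.0]
wrist_force: [0.4, -0.4, -0.1]
finger_gap: 0.0342
grip_force: 0.0
```

carry_out(
  series=[
    {"travel": [0,0,0.4],"delta_rot": [0,0,0],"fingers": 0.2},
    {"travel": [0,0,1],"delta_rot": [0,0,0],"fingers": 0.2},
    {"travel": [0,0,1],"delta_rot": [0,0,0],"fingers": 0.2},
    {"travel": [0,0,1],"delta_rot": [0,0,0],"fingers": 0.2},
    {"travel": [0,0,1],"delta_rot": [0,0,0],"fingers": 0.2},
  ],
)

```text
clock: 22.28
tcp_pos: [0.4603, 0.2783, 0.1542]
orientation: [0.001, -0.297, 0.955, -0.0]
wrist_force: [0.6, 0.1, 0.1]
finger_gap: 0.034
grip_force: 0.0
```

carry_out(
  series=[
    {"travel": [0,0,0.3],"delta_rot": [0,0,0],"fingers": 0.2},
    {"travel": [0,0,0],"delta_rot": [0,0,0],"fingers": 0.2},
    {"travel": [0,0,0],"delta_rot": [0,0,0],"fingers": 0.2},
  ],
)

```text
clock: 22.65
tcp_pos: [0.4595, 0.278, 0.1591]
orientation: [-0.001, -0.297, 0.955, -0.0]
wrist_force: [0.3, -0.3, -0.6]
finger_gap: 0.0338
grip_force: 0.0
```

```bash
python3 - <<'E'
from h import *
s=env.get_state();T=pose(s);print(T[:3,3],s['clock'],s['finger_gap'],s['wrist_force'])
c=snap('wrist'); c['color']=cv2.convertScaleAbs(c['color'],alpha=1.6); pickle.dump(c,open('c9.pkl','wb'))
b=pickle.load(open('c1.pkl','rb'))
def meas(c,lbl):
    im=c['color'].astype(int); u=proj(c,[[.460,.2779,.05]])[0]; x,y=u.astype(int)
    dark=(im.sum(2)<90).astype(np.uint8); n,l,st,ce=cv2.connectedComponentsWithStats(dark)
    i=min(range(1,n),key=lambda i:np.hypot(*(ce[i]-u)) if st[i,4]>150 else 1e9)
    print(lbl,'black blob',ce[i].round(1),st[i]); X,Y,W,H,A=st[i]
    q=onz(c,[(ce[i][0],Y+H-1)],.077)[0]; print('  grip far top edge',q.round(4))
    g=((im.min(2)>110)&(im.max(2)-im.min(2)<40)).astype(np.uint8)
    from_=im[Y-2:Y+20,X-8:X+W+8]
    def key(P,o,yaw): P=np.array(P)/1000.; k,sn=np.cos(yaw),np.sin(yaw); return np.c_[o[0]+k*P[:,0]-sn*P[:,1],o[1]+sn*P[:,0]+k*P[:,1],.015+P[:,2]]
    B=proj(c,key([(a,b,z) for a in(-16,16) for b in(-7,7) for z in(24,62)],(.4600,.2778),.6)); print('  predicted grip bbox',B.min(0).round(1),B.max(0).round(1),'observed',X,Y,X+W,Y+H)
meas(b,'before');meas(c,'after')
print(abs(env.read_camera('side')['color'].astype(int)-pickle.load(open('c2.pkl','rb'))[1]['color'].astype(int))[245:280,275:320].mean())
E
```

```text
[0.45954682 0.27800206 0.15905017] 22.65 0.033825249933369606 [ 0.25798411 -0.32998935 -0.55093214]
before black blob [272.2 189.8] [263 164  20  52 875]
  grip far top edge [0.4708 0.2861 0.077 ]
  predicted grip bbox [261.6 163.5] [282.7 218.3] observed 263 164 283 216
after black blob [263.4 198.8] [255 172  18  54 840]
  grip far top edge [0.4718 0.2856 0.077 ]
  predicted grip bbox [254.  172.2] [273.8 227.4] observed 255 172 273 226
1.511111111111111
```

```bash
python3 -c "
from h import *
print(env.hand_in())"
```

```text
the job is handed in; nothing more can be done
None
```

I handed the job in at about 23 s, and the judge returned no verdict. By my own checks, the drawer hit its hard stop after the catch snapped, the fastener measured 1.58 rad (locked), and the key is upright in its stand and released. I never touched the tin, pot or bottle.

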